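# Put the finished watch away and swap the other two

## Robot

A 7-joint arm with a two-finger parallel gripper is mounted at the origin on the work surface. World frame = base frame: x ahead of the robot, y to its left, z up, the work surface at z = 0. Lengths are in m, angles in rad, forces in N, time in s.
With the tool pointing down it reaches from about 0.35 to 0.9 m from the base axis. Payload 7.2 kg.
Tool frame: the origin (TCP) lies on the centre line of the jaws, within the pads' length; the fingertips stand 11 mm ahead of it and the grasp point (between the pads) lies 8 mm behind it; z points along the fingers, y is the line along which they close (so a half turn about z gives the same grasp; the last joint's range is limited). The gripper opens to 85 mm and grips with 20 to 120 N. Pads are 22 mm wide; open, the fingers measure 114 mm over their backs; the gripper's body (76 mm by 85 mm) begins 54 mm behind the grasp point. The pads swing forward as they close: fully open they stand 13 mm farther back than shut.
Start: joints at [-1.294, 0.411, -0.013, 1.596, 0.006, 1.134, -0.082], TCP at [0.211, 0.588, 0.242] pointing down, gripper open.
Joint ranges: [-2.95, 2.95], [-0.29, 1.99], [-1.47, 1.44], [0.14, 2.54], [-1.03, 4.17], [0.13, 1.85], [-2.86, 2.86]. Speed limits (rad/s): [2.39, 2.39, 3.01, 3.01, 3.14, 3.14, 3.14].

## Interface

Orientations are given as a rotation vector (axis times angle).
In Python, from plant import arm, jaws, planner, read_camera, close_job, models, status gives the robot as it stands. Calls block until the motion is done:
- arm.move_pose(position, orientation): joint-space move of the TCP to a pose.
- arm.movel(position, velocity=0.15, rot=None): straight line of the TCP; rot=None keeps the orientation; velocity is the mean speed in m/s.
- arm.movej(angles): joint-space move.
- jaws.gripper_to(opening, effort=None): finger opening in m; effort is the grip in N (None keeps the last); returns when the fingers have stopped.
- arm.wait(seconds).
- planner.solve_ik(position, orientation): joint angles nearest the present ones, or None.
- read_camera(name): name is "scene" or "top" or "wrist"; returns a dict with "image" (480x640x3 uint8, red, green, blue), "range_z" (480x640 float32, m along the optical axis (not along the pixel's ray), 0 where there is no reading), "intrinsics" (3x3 intrinsics, pixels), "dist_coeffs" ([k1, k2, p1, p2, k3] as OpenCV has them; the pictures are not rectified), "R" (3x3) and "t" (3): a world point X has camera coordinates R X + t. Camera axes: x right, y down, z forward; pixel columns grow to the right and rows downward; lengths in m; the calibration is good to about 2 mm. A picture is of the moment at which its call begins.
A pose or a line that the arm cannot do raises arm.Unreachable and nothing moves.
- close_job(): hands the job in; it is judged then, once.
Trained networks look in a picture, given as the dict that the camera call returned (one of the last four; its "shot" number tells which), for a name from the list of things; names that differ only in an ending like _2 or _b are one class to them, and where a whole thing is asked for, a point or a joint stands for the part that bears it (a point fixed in the world has none). Each returns a list of dicts, best first, with "conf" (0 to 1); they miss things now and then, are a little off and sometimes report something else, mostly with a low value. They report only what shows in the picture. A call takes as long as a camera call. They do not tell look-alikes from the thing itself.
- models.recognise(picture, name): "bbox" ([left, top, width, height] in pixels, round what is visible of it).
Readings, each from a call of its own:
- status.get_time(): time.
- status.get_q(): joint angles.
- status.get_qvel(): joint speeds.
- status.get_joint_torque(): joint torques, N m.
- status.get_eef_pos(): TCP position.
- status.get_ee_rot(): TCP orientation.
- status.get_contact_force(): force on the tool from outside, world axes, zero at the start.
- status.get_moment(): the same for the moment, N m.
- status.get_finger_gap(): finger opening in m.
- status.get_grasp_force(): force on a finger pad.
Only numpy, scipy, OpenCV 4.12 (cv2) and the standard library are available. Lean on these libraries where they do the work, as an engineer would, in place of code of your own. Each camera call takes 0.05 s, during which the arm holds its last target. There are 200 camera calls.

## Task

The black watch is finished: open the wooden case, lay the watch dial up in the middle of the grey cushion inside, and shut the lid fully. Then use the white pad it leaves free to swap the other two watches, so that the red-dial watch ends in the middle of the red pad and the yellow-dial watch in the middle of the yellow pad, dial up. Lay the watches down gently, never drop them, and never let one lie on the bare bench.

Things in the scene. Friction and masses are not known exactly. Their poses are not given: they have to be found in the camera images.
- watch_black: Strapless wrist-watch head: black shell, white dial, black hands. Round, 42 mm across, 14 mm thick; strap lugs 52 mm tip to tip along its y; a crown stands out 3.5 mm at +x (45.5 mm across along x, the clean grip line; upright sides from 3 to 10 mm above the underside). About 80 g. Origin: centre of the underside; z up out of the dial. Starts dial up on the white pad.
- watch_red: Strapless wrist-watch head: steel shell, red dial, white hands. Round, 42 mm across, 14 mm thick; strap lugs 52 mm tip to tip along its y; a crown stands out 3.5 mm at +x (45.5 mm across along x, the clean grip line; upright sides from 3 to 10 mm above the underside). About 80 g. Origin: centre of the underside; z up out of the dial. Starts dial up on the yellow pad.
- watch_yellow: Strapless wrist-watch head: steel shell, yellow dial, black hands. Round, 42 mm across, 14 mm thick; strap lugs 52 mm tip to tip along its y; a crown stands out 3.5 mm at +x (45.5 mm across along x, the clean grip line; upright sides from 3 to 10 mm above the underside). About 80 g. Origin: centre of the underside; z up out of the dial. Starts dial up on the red pad.
- pad_white: Round flat white rest pad, 80 mm across and 10 mm high, fixed to the bench, with a flat top without a rim. Origin: centre of its underside (on the bench); its top is 10 mm above.
- pad_red: Round flat red rest pad, 80 mm across and 10 mm high, fixed to the bench, with a flat top without a rim. Origin: centre of its underside (on the bench); its top is 10 mm above.
- pad_yellow: Round flat yellow rest pad, 80 mm across and 10 mm high, fixed to the bench, with a flat top without a rim. Origin: centre of its underside (on the bench); its top is 10 mm above.
- case: Dark wooden watch case fixed to the bench, outside 160 mm (its x) by 150 mm (its y), 45 mm high without lid, walls 6 mm. In its middle lies a grey 80 mm square cushion, top 18 mm above the bench. Origin: centre of the underside; z up; front at -x. The lid's hinge line runs along the case's y at x = +80 mm, z = 45.5 mm (far rim).
- case_lid (a joint): Angle of the case's lid, rad: 0 shut, grows as it opens upward and away, 1.57 upright, 1.9 at its stop. The flat wooden lid (160 by 150 by 8 mm, 150 g) has a stiff hinge and stays at whatever angle it is left. At the start it is shut or a little ajar (up to 0.3).
- case_lid_handle (a point): Grip point of the brass knob on the lid: the middle of its round head (28 mm across, 16 mm high along the knob's axis), 35 mm above the lid's top face. With the lid shut it lies 130 mm in front of the hinge line and 43 mm above it, midway across the case's width; it swings with the lid.
Not all that is in view belongs to the job. What is shaped like the watch_yellow but purple or turquoise is not meant.

How it is judged:
On the way, in this order (a step that is already met when the one before it is completed fails the run):
1. the black watch lies dial up on the cushion in the case and the lid is shut (horizontal distance between watch_black and case below 0.016 m and z of watch_black in the frame of case between 0.014 and 0.023 m and angle between watch_black's own z axis and vertical below 0.15 rad and value of joint case_lid below 0.06 rad and contact force between the fingers and watch_black below 0.05 N), for 0.2 s.
2. one of the other two watches is laid down and released on the white pad (((horizontal distance between watch_red and pad_white below 0.02 m and z of watch_red in the frame of pad_white between 0.007 and 0.014 m and angle between watch_red's own z axis and vertical below 0.15 rad and linear speed of watch_red below 0.02 m/s and angular speed of watch_red below 0.3 rad/s and contact force between the fingers and watch_red below 0.05 N) or (horizontal distance between watch_yellow and pad_white below 0.02 m and z of watch_yellow in the frame of pad_white between 0.007 and 0.014 m and angle between watch_yellow's own z axis and vertical below 0.15 rad and linear speed of watch_yellow below 0.02 m/s and angular speed of watch_yellow below 0.3 rad/s and contact force between the fingers and watch_yellow below 0.05 N))), for 0.2 s.
At the end, for the whole second after the job is handed in: Black watch flat on the case's cushion, centre within 16 mm of the case's middle, lid shut (below 0.06 rad); red-dial watch on the red pad, yellow-dial watch on the yellow pad, each dial up, centre within 14 mm of the pad's centre; all released and at rest (all of step 1 and horizontal distance between watch_red and pad_red below 0.014 m and z of watch_red in the frame of pad_red between 0.007 and 0.014 m and angle between each of watch_red, watch_yellow's own z axis and vertical below 0.15 rad and horizontal distance between watch_yellow and pad_yellow below 0.014 m and z of watch_yellow in the frame of pad_yellow between 0.007 and 0.014 m and linear speed of each of watch_black, watch_red, watch_yellow below 0.02 m/s and angular speed of each of watch_black, watch_red, watch_yellow below 0.3 rad/s and contact force between the fingers and watch_red below 0.05 N and contact force between the fingers and watch_yellow below 0.05 N); the robot touches nothing.
It fails at once if a watch lies on (or falls below) the level of the bare bench (height (world z) of any of watch_black, watch_red, watch_yellow below 0.005 m).
It fails at once if a watch is dropped or thrown (faster than 0.6 m/s while the fingers do not hold it) ((linear speed of watch_black above 0.6 m/s and contact force between the fingers and watch_black below 0.05 N) or (linear speed of watch_red above 0.6 m/s and contact force between the fingers and watch_red below 0.05 N) or (linear speed of watch_yellow above 0.6 m/s and contact force between the fingers and watch_yellow below 0.05 N)).
It fails at once if a watch is tipped over (angle between any of watch_black, watch_red, watch_yellow's own z axis and vertical above 0.8 rad).
It also fails if it takes over 128 s, if anything falls off the work surface, if the arm or the gripper's body presses on something with over 40 N, if the wrist force passes 120 N, or if a joint passes its speed limit or range.

## Working session

There is one attempt and no reset: what is moved stays moved. The work goes in short steps, each a Python script; the robot and the scene stay as the last script left them, time stands still between calls to the robot, and variables do not carry over. Pictures are saved under pics/ and viewed, at most 14 in all, crops included, and the job is handed in when it is done.

```bash
ls; mkdir -p pics; cat > h.py <<'E'
import numpy as np, cv2
from plant import arm, jaws, planner, read_camera, close_job, models, status
from scipy.spatial.transform import Rotation as Ro
def xyz(p):
    "world point per pixel (480x640x3), nan without reading"
    K,d=np.array(p["intrinsics"]),np.array(p["dist_coeffs"])
    g=np.stack(np.meshgrid(np.arange(640.),np.arange(480.)),-1).reshape(-1,1,2)
    u=cv2.undistortPoints(g,K,d).reshape(-1,2)
    z=p["range_z"].reshape(-1,1).astype(float); z=np.where(z>0,z,np.nan)
    c=np.hstack([u*z,z])
    return ((c-np.array(p["t"]))@np.array(p["R"])).reshape(480,640,3)
def save(p,n,box=None,s=1):
    im=p["image"][:,:,::-1]
    if box: l,t,w,h=box; im=im[t:t+h,l:l+w]
    cv2.imwrite("pics/"+n,cv2.resize(im,None,fx=s,fy=s,interpolation=cv2.INTER_CUBIC))
def down(yaw):
    "tool down, tool y (closing line) at world angle yaw"
    c,s=np.cos(yaw),np.sin(yaw)
    return np.array([[s,c,0],[-c,s,0],[0,0,-1.]])
E
python3 - <<'E'
from h import *
for n in("scene","top"):
    p=read_camera(n); save(p,n+"0.png")
    X=xyz(p); np.savez(n+"0.npz",X=X,im=p["image"])
    for o in("watch_black","watch_red","watch_yellow","pad_white","pad_red","pad_yellow","case","case_lid","case_lid_handle"):
        for r in models.recognise(p,o)[:4]:
            l,t,w,h=map(int,r["bbox"]); c=X[min(t+h//2,479),min(l+w//2,639)]
            print(n,o,round(r["conf"],2),[l,t,w,h],c.round(3))
print(status.get_time(),status.get_ee_rot())
E
```

```text
pics
scene watch_black 0.93 [426, 306, 38, 29] [0.501 0.255 0.026]
scene watch_red 0.84 [295, 323, 24, 30] [0.674 0.119 0.025]
scene watch_red 0.3 [425, 307, 38, 26] [0.502 0.254 0.025]
scene watch_yellow 0.94 [350, 226, 24, 28] [0.477 0.06  0.021]
scene watch_yellow 0.9 [279, 255, 31, 22] [0.593 0.008 0.012]
scene watch_yellow 0.86 [171, 208, 29, 24] [ 0.663 -0.198  0.015]
scene pad_white 0.83 [419, 300, 52, 48] [0.506 0.259 0.025]
scene pad_white 0.4 [352, 228, 25, 26] [0.478 0.066 0.026]
scene pad_red 0.96 [340, 226, 42, 39] [0.486 0.066 0.023]
scene pad_yellow 0.57 [281, 315, 51, 45] [0.674 0.117 0.025]
scene case 0.96 [197, 97, 116, 117] [ 0.506 -0.176  0.08 ]
scene case_lid 0.73 [350, 226, 26, 26] [0.476 0.061 0.025]
top watch_black 0.48 [181, 251, 38, 44] [0.496 0.253 0.026]
top watch_red 0.91 [261, 168, 26, 21] [0.679 0.113 0.023]
top watch_red 0.16 [251, 162, 43, 44] [0.667 0.116 0.027]
top watch_yellow 0.88 [318, 213, 25, 28] [0.584 0.005 0.011]
top watch_yellow 0.74 [422, 176, 22, 28] [ 0.656 -0.196  0.012]
top watch_yellow 0.73 [289, 271, 20, 21] [0.48  0.064 0.026]
top watch_yellow 0.38 [395, 223, 95, 98] [ 0.492 -0.197  0.076]
top pad_red 0.67 [275, 265, 44, 40] [0.473 0.068 0.024]
top pad_yellow 0.88 [251, 164, 42, 41] [0.667 0.116 0.027]
top case 0.78 [387, 220, 103, 106] [ 0.49  -0.188  0.082]
top case_lid 0.61 [396, 223, 90, 97] [ 0.494 -0.195  0.078]
top case_lid_handle 0.73 [394, 221, 90, 103] [ 0.492 -0.191  0.08 ]
top case_lid_handle 0.41 [259, 167, 27, 24] [0.677 0.116 0.025]
top case_lid_handle 0.37 [277, 266, 42, 39] [0.473 0.066 0.024]
1.0 [-5.38893738e-01 -3.09501627e+00 -1.34630699e-05]
```

View pics/scene0.png

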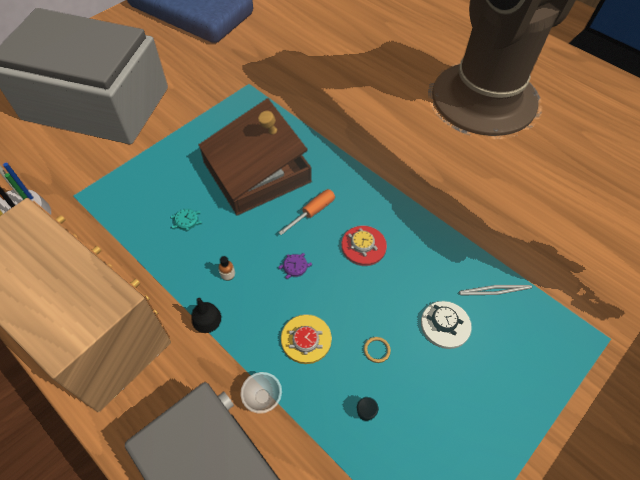

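View pics/top0.png

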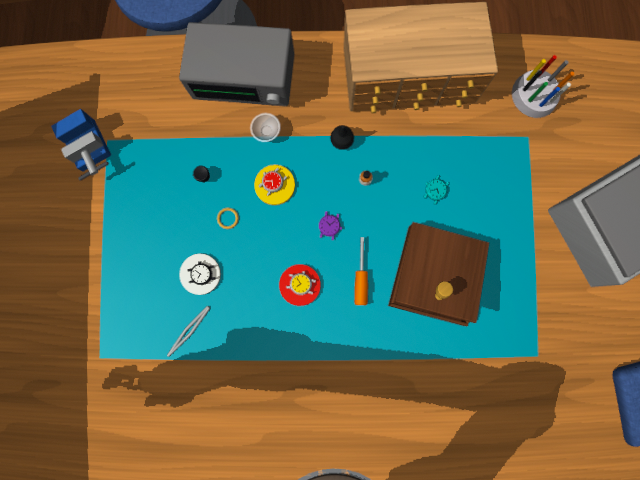

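The scene picture shows the candidates. Watches: black/white dial on the white pad (445,317), red dial on the yellow pad (306,338), yellow dial on the red pad (363,240). Look-alikes: purple (295,265), turquoise (186,219), black ball (206,318), black cap (367,408), plus the ring and the cup. I choose by dial colour and pad. The case is at (255,160), a little ajar, with its knob at (268,120). I'll check the choice in one crop and measure.

```bash
cat > m.py <<'E'
from h import *
d={n:np.load(n+"0.npz") for n in("scene","top")}
def hsv(im): return cv2.cvtColor(im,cv2.COLOR_RGB2HSV).astype(int)
def circ(P):
    A=np.c_[2*P,np.ones(len(P))]; s=np.linalg.lstsq(A,(P**2).sum(1),rcond=None)[0]
    return s[:2],np.sqrt(s[2]+s[:2]@s[:2])
near={"white":(.503,.255),"yellow":(.672,.117),"red":(.48,.066)}
for n in d:
    X=d[n]["X"]; H=hsv(d[n]["im"])
    for k,c in near.items():
        m=(np.hypot(X[...,0]-c[0],X[...,1]-c[1])<.07)
        teal=(H[...,0]>80)&(H[...,0]<100)&(H[...,1]>120)
        mm=(m&~teal&(X[...,2]<.06)&(X[...,2]>.004)).astype(np.uint8)
        nc,lab,st,_=cv2.connectedComponentsWithStats(mm); L=lab==1+st[1:,4].argmax()
        cs,_=cv2.findContours(L.astype(np.uint8),cv2.RETR_EXTERNAL,cv2.CHAIN_APPROX_NONE)
        hull=cv2.convexHull(max(cs,key=len))[:,0]
        P=X[hull[:,1],hull[:,0],:2]; ce,r=circ(P)
        w=L&(X[...,2]>.0165)
        wp=X[w][:,:2]; (mc,mr)=cv2.minEnclosingCircle(wp.astype(np.float32))
        print(n,k,"pad",ce.round(4),round(r,4),"watch mean",wp.mean(0).round(4),"mec",np.round(mc,4),round(mr,4),"z",np.nanmedian(X[w][:,2]).round(4), w.sum())
    # lid
    m=(X[...,2]>.048)&(np.hypot(X[...,0]-.5,X[...,1]+.19)<.14)&(H[...,2]<150)
    P=X[m]; 
    for _ in range(4):
        c=np.median(P,0); A=np.c_[P[:,:2],np.ones(len(P))]; s=np.linalg.lstsq(A,P[:,2],rcond=None)[0]
        r=P[:,2]-A@s; P=P[abs(r)<max(.004,2*r.std())] if _<3 else P
    nrm=np.array([-s[0],-s[1],1]); nrm/=np.linalg.norm(nrm)
    print(n,"lid normal",nrm.round(3),"tilt",np.arccos(nrm[2]).round(3),"dir",np.arctan2(s[1],s[0]).round(3),"plane",s.round(4),len(P),r.std().round(4))
    hr=cv2.minAreaRect(P[:,:2].astype(np.float32)); print("rect",hr, cv2.boxPoints(hr).round(3).tolist())
    B=(H[...,0]>12)&(H[...,0]<28)&(H[...,1]>120)&(X[...,2]>.09)&(np.hypot(X[...,0]-.5,X[...,1]+.19)<.14)
    print(n,"knob",np.nanmean(X[B],0).round(4),X[B].min(0).round(3) if B.any() else 0,X[B].max(0).round(3) if B.any() else 0,B.sum())
im=[]
for n,bs in(("scene",((415,295),(276,308),(335,215))),("top",((170,243),(245,155),(270,255)))):
    im.append(np.hstack([cv2.resize(d[n]["im"][t:t+60,l:l+60],(264,264),interpolation=cv2.INTER_CUBIC) for l,t in bs]))
cv2.imwrite("pics/crop.png",np.vstack(im)[:,:,::-1])
E
python3 m.py
```

```text
scene white pad [0.4962 0.2574] 0.0395 watch mean [0.4977 0.2532] mec [0.4962 0.2523] 0.0283 z 0.0231 565
scene yellow pad [0.67   0.1136] 0.0395 watch mean [0.6756 0.1181] mec [0.6745 0.1175] 0.0287 z 0.0231 608
scene red pad [0.4743 0.0642] 0.0399 watch mean [0.4784 0.0631] mec [0.4756 0.062 ] 0.029 z 0.023 437
scene lid normal [ 0.286 -0.07   0.956] tilt 0.299 dir 2.901 plane [-0.2988  0.0734  0.2397] 5539 0.0014
rect ((0.4953307807445526, -0.20004278421401978), (0.15491983294487, 0.1553836464881897), 74.36610412597656) [[0.4000000059604645, -0.2540000081062317], [0.5490000247955322, -0.29600000381469727], [0.5910000205039978, -0.1459999978542328], [0.4410000145435333, -0.10499999672174454]]
scene knob [ 0.4596 -0.1872  0.1227] [ 0.422 -0.237  0.091] [ 0.475 -0.175  0.137] 316
top white pad [0.4959 0.2585] 0.0402 watch mean [0.4953 0.2522] mec [0.4957 0.2532] 0.0291 z 0.0234 422
top yellow pad [0.6693 0.1138] 0.0394 watch mean [0.6731 0.1166] mec [0.6682 0.1132] 0.031 z 0.0235 396
top red pad [0.4743 0.0645] 0.0399 watch mean [0.4763 0.0614] mec [0.4757 0.0617] 0.0284 z 0.0235 422
top lid normal [ 0.281 -0.08   0.956] tilt 0.296 dir 2.864 plane [-0.2933  0.0837  0.2389] 6298 0.0016
rect ((0.494545042514801, -0.19955456256866455), (0.1500348597764969, 0.1552150547504425), 74.58209228515625) [[0.4000000059604645, -0.25099998712539673], [0.5490000247955322, -0.2930000126361847], [0.5889999866485596, -0.14800000190734863], [0.4399999976158142, -0.10700000077486038]]
top knob [ 0.4567 -0.1884  0.1265] [ 0.415 -0.244  0.09 ] [ 0.472 -0.141  0.139] 273
```

View pics/crop.png

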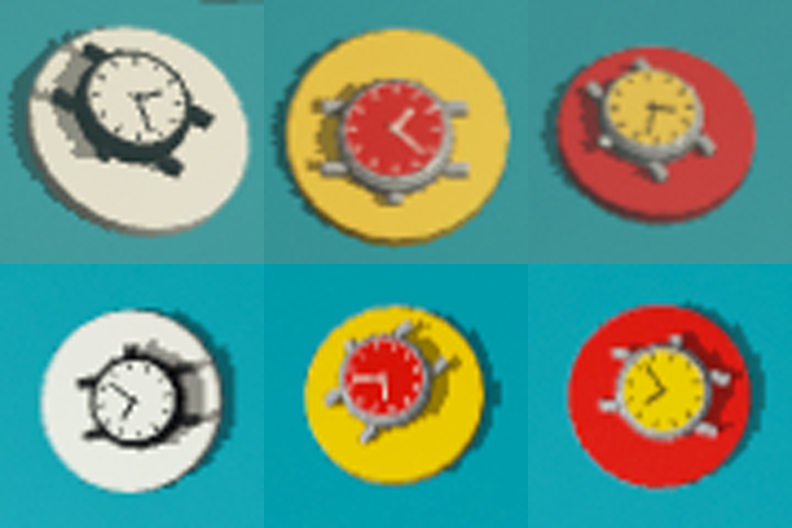

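The crops confirm the three: black/white on white, red on yellow, yellow on red. Next, wrist views over each watch, plus an IK check of the lid arc.

```bash
cat >> h.py <<'E'
YC=-0.268; HINGE=np.array([.567,-.220,.0455]); CASE=np.array([.490,-.199])
def rv(M): return Ro.from_matrix(M).as_rotvec()
def best(pos,yaw,phi=0.,lim=None):
    "rotvec for closing line at yaw (mod pi), tilted phi about the case hinge; nearest joints"
    q0=np.array(status.get_q()); c=[]
    T=Ro.from_rotvec(phi*np.array([-np.sin(YC),np.cos(YC),0])).as_matrix()
    for k in(0,np.pi):
        r=rv(T@down(yaw+k)); q=planner.solve_ik(pos,r)
        if q is not None: c.append((abs(np.array(q)-q0).max(),r,q))
    return min(c,key=lambda e:e[0])[1:] if c else (None,None)
def go(pos,yaw,phi=0.):
    r,q=best(pos,yaw,phi); assert r is not None,"unreachable"
    arm.move_pose(list(pos),list(r)); return r
def knob(a,off=0.,phi=0.):
    "grasp-point at knob for lid angle a -> TCP position for tilt phi, backed off by off"
    x=-.13*np.cos(a)+.043*np.sin(a); z=.13*np.sin(a)+.043*np.cos(a)
    ex=np.array([np.cos(YC),np.sin(YC),0]); ez=np.array([0,0,1.])
    ap=-np.cos(phi)*ez-np.sin(phi)*ex
    return HINGE+x*ex+z*ez+ap*(.008-off)
def watch(p,c,zc=.0165,zm=.035):
    "centre and lug-axis angle of the watch near c from a picture"
    X=xyz(p); m=(np.hypot(X[...,0]-c[0],X[...,1]-c[1])<.036)&(X[...,2]>zc)&(X[...,2]<zm)
    P=X[m][:,:2]; g=P.mean(0)
    for _ in range(5): g=P[np.hypot(*(P-g).T)<.0205].mean(0)
    D=P-g; r=np.hypot(*D.T); D=D[(r>.0235)&(r<.031)]; t=np.arctan2(D[:,1],D[:,0])
    ang=np.angle(np.exp(2j*t).mean())/2
    return g,ang,len(D),m
E
python3 - <<'E'
from h import *
near={"black":(.4957,.2525),"red":(.674,.117),"yellow":(.4765,.062)}
y0=Ro.from_rotvec(status.get_ee_rot()).as_matrix()[:,1]; print("tool y",y0.round(2))
ims=[]
for k,c in near.items():
    go((c[0],c[1],.2),1.3); p=read_camera("wrist"); g,a,n,m=watch(p,c)
    X=xyz(p); print(k,g.round(4),"lug axis",a.round(3),n,"z",np.nanmedian(X[m][:,2]).round(4),status.get_time())
    im=p["image"].copy(); im[cv2.morphologyEx(m.astype(np.uint8),cv2.MORPH_GRADIENT,np.ones((2,2)))>0]=(255,0,255)
    v,u=np.argwhere(m).mean(0).astype(int); print(u,v)
    ims.append(cv2.resize(im[max(v-75,0):v+75,max(u-75,0):u+75],(264,264)))
    np.savez("w_%s.npz"%k,X=X,im=p["image"])
cv2.imwrite("pics/wr.png",np.hstack(ims)[:,:,::-1])
for a,phi in((.3,0),(.3,.3),(.8,.3),(1.2,.4),(1.65,0),(1.65,.3),(1.65,.6)):
    for off in(0,.08):
        print(a,phi,off,knob(a,off,phi).round(3),np.round(best(knob(a,off,phi),np.pi/2+YC,phi)[1],2) if best(knob(a,off,phi),np.pi/2+YC,phi)[1] is not None else None)
E
```

```text
tool y [0.34 0.94 0.  ]Traceback (most recent call last):
  File "<stdin>", line 6, in <module>
  File "h.py", line 31, in go
    r,q=best(pos,yaw,phi); assert r is not None,"unreachable"
        ~~~~^^^^^^^^^^^^^
  File "h.py", line 27, in best
    r=rv(T@down(yaw+k)); q=planner.solve_ik(pos,r)
  File "h.py", line 21, in rv
    def rv(M): return Ro.from_matrix(M).as_rotvec()
                      ~~~~~~~~~~~~~~^^^
  File "scipy/spatial/transform/_rotation.pyx", line 1143, in scipy.spatial.transform._rotation.Rotation.from_matrix
ValueError: Non-positive determinant (left-handed or null coordinate frame) in rotation matrix 0: [[ 0.96355819  0.26749883  0.        ]
 [-0.26749883  0.96355819  0.        ]
 [ 0.          0.         -1.        ]].
```

```bash
sed -i 's/\[\[s,c,0\],\[-c,s,0\]/[[-s,c,0],[c,s,0]/' h.py
cat > w.py <<'E'
from h import *
near={"black":(.4957,.2525),"red":(.674,.117),"yellow":(.4765,.062)}
ims=[]
for k,c in near.items():
    go((c[0],c[1],.2),1.3); p=read_camera("wrist"); g,a,n,m=watch(p,c)
    X=xyz(p); print(k,g.round(4),"lug axis",a.round(3),n,"z",np.nanmedian(X[m][:,2]).round(4),status.get_time())
    im=p["image"].copy(); im[cv2.morphologyEx(m.astype(np.uint8),cv2.MORPH_GRADIENT,np.ones((2,2)))>0]=(255,0,255)
    v,u=np.argwhere(m).mean(0).astype(int); print(u,v)
    ims.append(cv2.resize(im[max(v-75,0):v+75,max(u-75,0):u+75],(264,264)))
    np.savez("w_%s.npz"%k,X=X,im=p["image"])
cv2.imwrite("pics/wr.png",np.hstack(ims)[:,:,::-1])
for a,phi in((.3,0),(.3,.3),(.8,.3),(1.2,.4),(1.65,0),(1.65,.3),(1.65,.6)):
    for off in(0,.08):
        q=best(knob(a,off,phi),np.pi/2+YC,phi)[1]
        print(a,phi,off,knob(a,off,phi).round(3),None if q is None else np.round(q,2))
E
python3 w.py
```

```text
black [0.493  0.2537] lug axis -1.371 125 z 0.0237 2.675
323 225
red [0.6719 0.1173] lug axis -0.748 110 z 0.0237 3.625
322 227
yellow [0.4736 0.0621] lug axis 1.398 120 z 0.0237 4.5083
322 223
0.3 0 0 [ 0.459 -0.19   0.117] [-0.01  0.36  0.38  2.05 -0.19  0.76  1.79]
0.3 0 0.08 [ 0.459 -0.19   0.197] [-0.05  0.25  0.41  1.98 -0.12  0.94  1.73]
0.3 0.3 0 [ 0.457 -0.19   0.117] [-0.01  0.54  0.42  1.83 -0.19  1.12  1.8 ]
0.3 0.3 0.08 [ 0.48  -0.196  0.194] [-0.02  0.48  0.43  1.71 -0.16  1.3   1.77]
0.8 0.3 0 [ 0.507 -0.204  0.161] [-0.01  0.56  0.43  1.66 -0.19  1.27  1.79]
0.8 0.3 0.08 [ 0.53  -0.21   0.237] [-0.    0.53  0.44  1.52 -0.17  1.44  1.77]
1.2 0.4 0 [ 0.557 -0.217  0.175] [ 0.02  0.7   0.44  1.42 -0.22  1.48  1.79]
1.2 0.4 0.08 [ 0.587 -0.226  0.249] [ 0.04  0.7   0.45  1.25 -0.21  1.65  1.78]
1.65 0 0 [ 0.618 -0.234  0.164] [ 0.01  0.56  0.41  1.61 -0.25  1.02  1.8 ]
1.65 0 0.08 [ 0.618 -0.234  0.244] [ 0.    0.49  0.42  1.52 -0.21  1.17  1.77]
1.65 0.3 0 [ 0.616 -0.233  0.164] [ 0.04  0.75  0.44  1.33 -0.25  1.42  1.79]
1.65 0.3 0.08 [ 0.639 -0.24   0.24 ] [ 0.05  0.73  0.45  1.17 -0.24  1.59  1.78]
1.65 0.6 0 [ 0.614 -0.233  0.165] [ 0.09  0.95  0.43  1.04 -0.24  1.81  1.78]
1.65 0.6 0.08 [ 0.657 -0.245  0.231] None
```

View pics/wr.png

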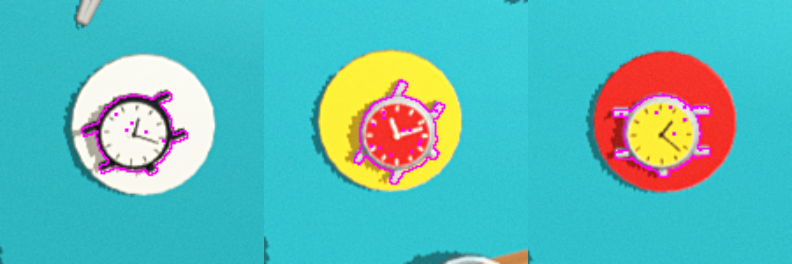

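The wrist crops show that the outlined masks fit all three watches: black at crop (135,133), red at (398,135), yellow at (661,135), with lug axes consistent. Now opening the lid by the knob.

```bash
cat >> h.py <<'E'
YK=np.pi/2+YC
def swing(a0,a1,p0,p1,n,v=.12):
    out=[]
    for s in np.linspace(0,1,n+1)[1:]:
        a,phi=a0+s*(a1-a0),p0+s*(p1-p0)
        arm.movel(list(knob(a,0,phi)),velocity=v,rot=list(best(knob(a,0,phi),YK,phi)[0]))
        out.append(np.linalg.norm(status.get_contact_force()).round(1))
    print("force",out,"gap",status.get_finger_gap())
E
python3 - <<'E'
from h import *
go(knob(.3,.09,.2),YK,.2); jaws.gripper_to(.06,50)
arm.movel(list(knob(.3,0,.2)),velocity=.1)
print(status.get_contact_force())
print(jaws.gripper_to(.0,50),status.get_finger_gap(),status.get_grasp_force(),status.get_contact_force())
swing(.3,1.65,.2,.35,9)
jaws.gripper_to(.06)
arm.movel(list(knob(1.65,.09,.35)),velocity=.2)
p=read_camera("scene"); save(p,"open.png"); 
X=xyz(p); np.savez("open.npz",X=X,im=p["image"]); print(status.get_time())
E
```

```text
[ 0.18105274  0.26229753 -0.84766246]
False 0.02588247432948355 48.99194558929594 [ 0.12694978 -0.11052379  2.1343851 ]
force [np.float64(2.1), np.float64(4.5), np.float64(6.5), np.float64(6.4), np.float64(7.5), np.float64(5.4), np.float64(6.2), np.float64(6.0), np.float64(5.2)] gap 0.02582624662027512
11.275
```

View pics/open.png

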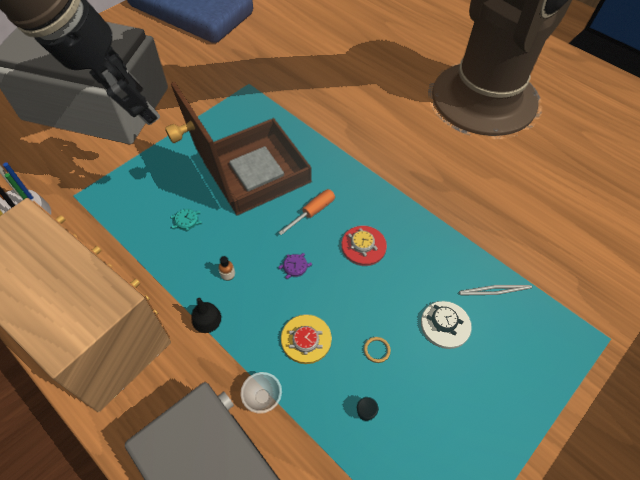

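The lid stands open at about 1.65; the grey cushion is at (256,168). Next I measure the cushion, probe the finger tips on the bare bench with the jaws at watch width, and lift the black watch.

```bash
python3 - <<'E'
from h import *
def cush(X,im):
    H=cv2.cvtColor(im,cv2.COLOR_RGB2HSV); m=(H[...,1]<70)&(abs(X[...,2]-.018)<.006)&(np.hypot(X[...,0]-.49,X[...,1]+.199)<.075)
    r=cv2.minAreaRect(X[m][:,:2].astype(np.float32)); print("cushion",r,np.median(X[m][:,2]),m.sum())
d=np.load("open.npz"); cush(d["X"],d["im"])
p=read_camera("top"); cush(xyz(p),p["image"])
go((.40,.16,.06),1.3); jaws.gripper_to(.046,40); print(status.get_finger_gap())
f0=np.array(status.get_contact_force())
for z in np.arange(.026,.0,-.001):
    arm.movel([.40,.16,float(z)],velocity=.03)
    f=status.get_contact_force()[2]-f0[2]
    if abs(f)>3: break
print("touch z",z,f,status.get_eef_pos(),status.get_time())
arm.movel([.40,.16,.06])
E
```

```text
cushion ((0.4744255542755127, -0.19346311688423157), (0.08342808485031128, 0.11653617769479752), 74.26499938964844) 0.017674894149048277 1391
cushion ((0.5022106170654297, -0.16355513036251068), (0.02382190339267254, 0.08202625066041946), 60.533023834228516) 0.01783571148185606 345
0.045659112504890104
touch z 0.007999999999999983 14.105887843474502 [0.4000688  0.16001865 0.00866701] 19.2417
```

```bash
cat >> h.py <<'E'
def pick(c,lug,h=.0115,top=.010,v=.06):
    "grip the watch across its lugs' axis and lift"
    yaw=lug+np.pi/2
    go((c[0],c[1],top+.10),yaw); jaws.gripper_to(.072,40)
    arm.movel([c[0],c[1],top+h],velocity=v)
    jaws.gripper_to(0.,40); print("gap",status.get_finger_gap(),"F",status.get_grasp_force())
    arm.movel([c[0],c[1],top+.12],velocity=.1)
    print("lifted gap",status.get_finger_gap(),status.get_grasp_force(),status.get_time())
E
python3 - <<'E'
from h import *
d=np.load("open.npz"); X,im=d["X"],d["im"]
H=cv2.cvtColor(im,cv2.COLOR_RGB2HSV); m=((H[...,1]<70)&(abs(X[...,2]-.018)<.004)&(np.hypot(X[...,0]-.49,X[...,1]+.199)<.075)).astype(np.uint8)
m=cv2.morphologyEx(m,cv2.MORPH_OPEN,np.ones((3,3)))
n,l,s,_=cv2.connectedComponentsWithStats(m); P=X[l==1+s[1:,4].argmax()][:,:2]-CASE
R=np.array([[np.cos(YC),np.sin(YC)],[-np.sin(YC),np.cos(YC)]]); Q=P@R.T
print("cushion in assumed case frame, 1/99%:",np.percentile(Q,[1,99],axis=0).round(4).tolist())
pick((.4935,.2535),-1.371)
p=read_camera("scene"); save(p,"lift.png",(320,180,240,180),2)
E
```

```text
cushion in assumed case frame, 1/99%: [[-0.0383, -0.0377], [0.0399, 0.0408]]
gap 0.04301327870613956 F 39.37980000860989
lifted gap 0.0425831436625148 40.63639981672168 24.325
```

View pics/lift.png

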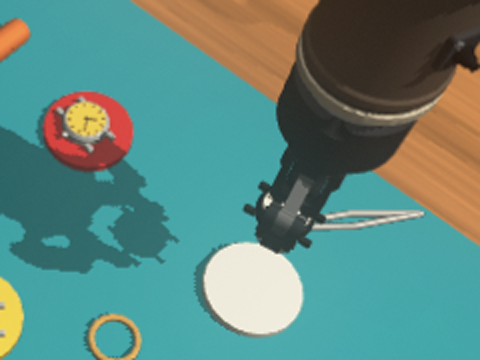

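The crop shows the black watch in the jaws above the empty white pad, which is at (253,288). Placing it on the cushion, descending with force checks.

```bash
cat >> h.py <<'E'
def place(c,yaw,top,h=.0115,hover=.12):
    go((c[0],c[1],top+hover),yaw); f0=np.array(status.get_contact_force())
    for dz in(.06,.03,.006,.004,.003,.002,.001,.0003,-.0003):
        arm.movel([c[0],c[1],top+h+dz],velocity=.1 if dz>.01 else .04)
        f=np.array(status.get_contact_force())-f0
        if np.linalg.norm(f)>2.5: break
    print("place dz",dz,"f",f.round(2))
    jaws.gripper_to(.05); jaws.gripper_to(.072)
    arm.movel([c[0],c[1],top+hover],velocity=.12); print(status.get_time())
E
python3 - <<'E'
from h import *
print(status.get_finger_gap())
place((.4912,-.1977),YK,.018)
p=read_camera("wrist"); save(p,"incase.png")
g,a,n,m=watch(p,(.491,-.198),.0245,.045); print("black",g,a,n,np.median(xyz(p)[m][:,2]))
E
```

```text
0.042194692928641586
place dz 0.0003 f [-1.66  1.88  8.17]
30.7583
black [ 0.49201223 -0.19597015] -0.3226661616924825 159 0.03181488083764233
```

View pics/incase.png

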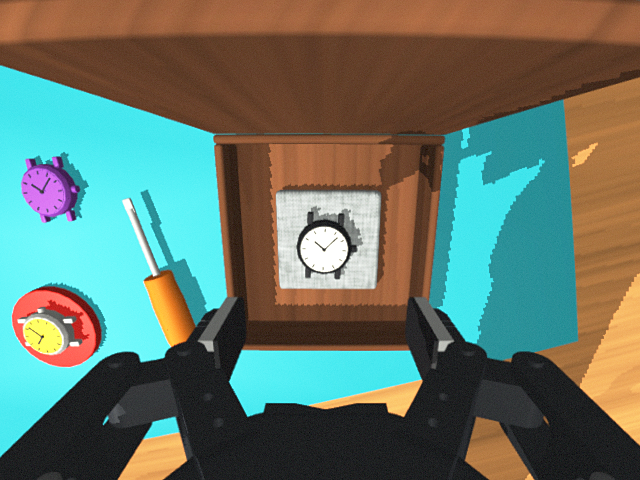

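The watch lies centred on the cushion, at (325,248), dial up. Closing the lid by the knob.

```bash
python3 - <<'E'
from h import *
x=status.get_eef_pos(); arm.movel([x[0],x[1],.33],velocity=.25)
jaws.gripper_to(.06,50)
go(knob(1.65,.11,.35),YK,.35)
arm.movel(list(knob(1.65,0,.35)),velocity=.12); print(status.get_contact_force())
jaws.gripper_to(0.,50); print(status.get_finger_gap(),status.get_grasp_force())
swing(1.65,.05,.35,.1,10)
swing(.05,-.01,.1,.1,2,.03)
jaws.gripper_to(.06); arm.movel(list(knob(0,.09,.1)),velocity=.15)
x=knob(0,.09,.1); go((.40,.05,.25),1.3)
for n in("top","scene"):
    p=read_camera(n); X=xyz(p); H=cv2.cvtColor(p["image"],cv2.COLOR_RGB2HSV)
    m=(abs(X[...,2]-.055)<.02)&(np.hypot(X[...,0]-.49,X[...,1]+.199)<.065)&(H[...,2]<150); P=X[m]
    for _ in range(4):
        A=np.c_[P[:,:2],np.ones(len(P))]; s=np.linalg.lstsq(A,P[:,2],rcond=None)[0]; r=P[:,2]-A@s; P=P[abs(r)<.004]
    print(n,"tilt",np.hypot(s[0],s[1]),"z at centre",s@[*CASE,1],len(P))
save(p,"shut.png",(150,60,300,225),2); print(status.get_time())
E
```

```text
[-0.56727183 -0.41227978 -0.24296205]
0.026069549916255912 49.13269840864814
force [np.float64(6.5), np.float64(7.8), np.float64(8.1), np.float64(7.0), np.float64(5.4), np.float64(5.7), np.float64(5.7), np.float64(5.5), np.float64(4.6), np.float64(5.5)] gap 0.026154286960771062
force [np.float64(5.0), np.float64(7.8)] gap 0.025771675573353862
top tilt 0.0020954868435614812 z at centre 0.05353668010355636 3504
scene tilt 0.0017943235449051139 z at centre 0.053372313023489826 2778
40.7917
```

View pics/shut.png

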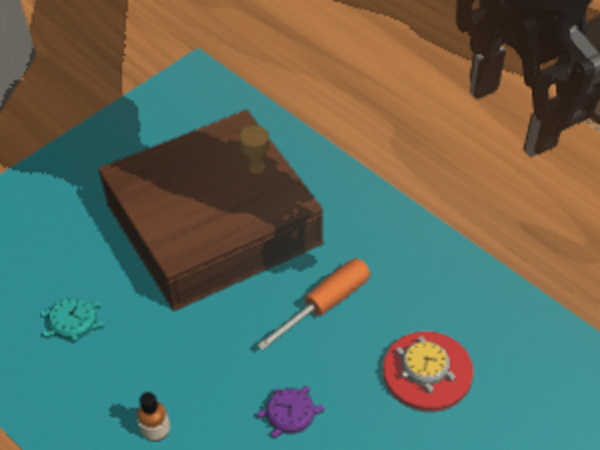

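The lid is flat (tilt 0.002, top at 53.5 mm) and the case at (215,210) is shut. Now yellow goes to the white pad and red to the red pad.

```bash
python3 - <<'E'
from h import *
pick((.4738,.062),1.398); place((.496,.258),1.398+np.pi/2,.010)
p=read_camera("wrist"); save(p,"yw.png",None,.6)
g,a,n,m=watch(p,(.496,.258)); print("yellow",g,a,n,np.median(xyz(p)[m][:,2]))
go((.674,.117,.2),-.748+np.pi/2); p=read_camera("wrist"); g,a,n,m=watch(p,(.674,.117)); print("red",g,a)
pick(g,a); place((.4743,.0643),a+np.pi/2,.010)
p=read_camera("wrist"); save(p,"rr.png",None,.6)
g,a,n,m=watch(p,(.4743,.0643)); print("red",g,a,n,np.median(xyz(p)[m][:,2]))
cv2.imwrite("pics/both.png",np.hstack([cv2.imread("pics/yw.png"),cv2.imread("pics/rr.png")]))
E
```

```text
gap 0.04247494217587233 F 39.027135889045894
lifted gap 0.04274957358887779 40.667120560538024 45.4083
place dz 0.0003 f [-1.6  -1.33  6.56]
52.0667
yellow [0.49762606 0.26181217] 1.3149598857286828 162 0.023838005178683626
red [0.67251498 0.11811322] -0.8013235457694159
gap 0.04248722288080384 F 39.792657368816435
lifted gap 0.04255916748625403 40.61732588801533 57.1833
place dz 0.0003 f [-2.9  -0.87  6.44]
62.7417
red [0.47288374 0.06390864] -0.7856909898813232 165 0.023800269537926577
```

View pics/both.png

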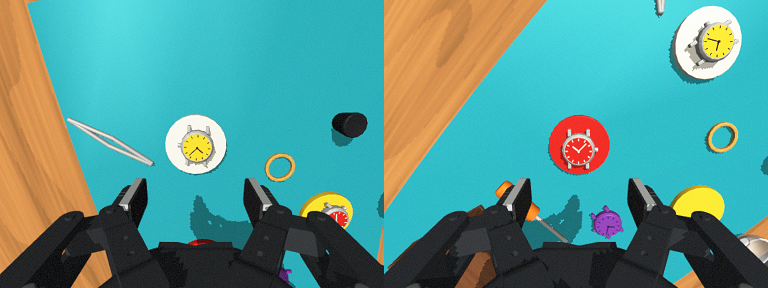

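Left: yellow at (197,148), centred on the white pad. Right: red at (578,150) on the red pad. Last transfer: yellow to the yellow pad.

```bash
python3 - <<'E'
from h import *
go((.4965,.259,.2),1.36+np.pi/2); p=read_camera("wrist"); g,a,n,m=watch(p,(.4965,.259)); print("yellow",g,a)
pick(g,a); place((.6697,.1137),a+np.pi/2,.010)
p=read_camera("wrist"); g,a,n,m=watch(p,(.6697,.1137)); print("yellow",g,a,n,np.median(xyz(p)[m][:,2]))
go((.40,.35,.25),1.3)
p=read_camera("top"); save(p,"fin.png",(160,140,340,200),2.3)
for k,c in(("red",(.4743,.0643)),("yellow",(.6697,.1137))): print(k,watch(p,c)[:2])
print(status.get_time())
E
```

```text
yellow [0.49758268 0.26129432] 1.2823575644540914
gap 0.04263938004322725 F 39.68197450507432
lifted gap 0.04274401349045438 40.66593697294593 67.925
place dz 0.0003 f [-1.45 -0.69  5.62]
73.5583
yellow [0.67067543 0.113985  ] 1.3498673679403634 154 0.023857039916976103
red (array([0.47506832, 0.06165395]), np.float64(-0.9070549133682797))
yellow (array([0.66843011, 0.11087369]), np.float64(1.301884597570342))
75.0667
```

View pics/fin.png

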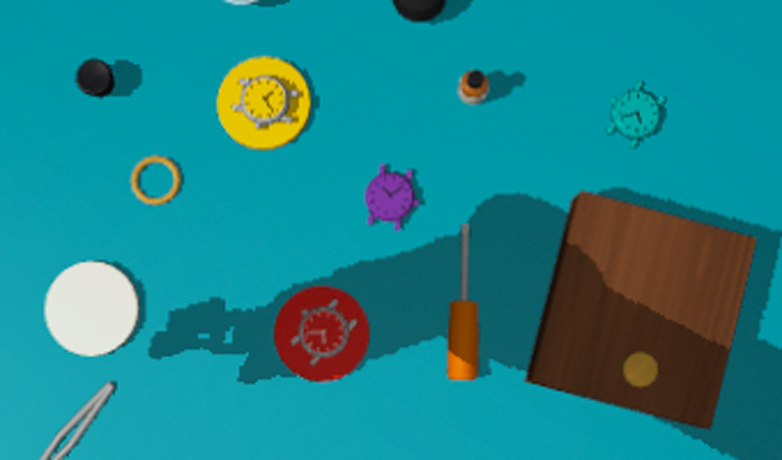

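The yellow watch at (265,100) and the red watch at (323,332) are centred on their own pads, the white pad is empty, and the case is shut.

```bash
python3 -c "
from h import *
arm.wait(.5); print(close_job())"
```

```text
the job is handed in; nothing more can be done
None
```

I handed the job in at about 76 s of the 128 s; no verdict came back. By my last measurements the black watch is on the cushion in the shut case, and the red and yellow watches are within about 3 mm of the middle of their own pads, all dial up.

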